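# Third hand at the coffee grinder: seat the burr carrier and hold it down on its spring

## Task

The coffee grinder has been cleaned and I am putting it back together: pick up its upper burr carrier (the bright ring with two holed ears and a black grip fin), lower it level over the two brass studs onto the sprung ring, then press it straight down with a steady push of about 10 newtons, so that the stud threads stand clear of the ears for my thumb nuts but the spring is never squeezed right down, where the burrs would touch and chip. Finish while still holding it pressed down like that, keep still and do not let go: I will run the nuts on. Leave the other things standing about where they are.

Things in the scene. Friction and masses are not known exactly. Their poses are not given: they have to be found in the camera images.
- carrier: Upper burr carrier, 0.35 kg, lies flat at first. Pale aluminium ring, outside 76, inside 48, 12 mm thick; two ears 24 x 20 mm, as thick, at y = +47 and -47 mm, each with an upright through hole of 10 mm (114 mm overall). Black grip fin along y across the ring: 14 mm thick (x), 64 mm long, z = 12 to 45 mm. Origin: centre of the underside, z up. Fits either way round (half turn about z).
- fin_top (a point): Centre of the top edge of the carrier's grip fin, 45 mm above the carrier's underside.
- grinder: Coffee grinder without hopper, fixed, its place varies: pale aluminium housing 164 (x) x 128 (y) mm, plinth 172 x 136 mm, round black deck 124 mm wide on top at z = 150 mm. Origin: centre of the underside, z up, front with drawer to -x. Two upright brass studs, 7 mm thick with pointed tips, stand on the deck at x = 0, y = +47 and -47 mm; tips at z = 184 mm.
- ring_top (a point): Centre of the top face of the steel spring ring (outside 72, inside 52 mm) between the studs on the grinder's deck; axes as the grinder's. Untouched it lies 20 mm above the deck (170 mm above the worktop); it sinks as the ring is pressed. The carrier's underside rests on it, studs through the ears.
- spring_ring (a joint): How far the spring ring is pushed down, m: 0 up (start), 0.012 end stop (burrs touch just before). It starts to move at about 4.5 N, then 1.4 N more per mm; the carrier's weight of 3 to 4 N counts but does not move it alone. A push of 10 N on the carrier brings it to about 0.006; wanted: 0.003 to 0.0095.
- hopper: Bystander: the grinder's clear bean hopper with black lid, 112 mm wide, 124 mm tall, standing behind the work. Origin: centre of its underside.
- nut_dish: Bystander: small white dish, 74 mm wide, 20 mm tall, with the two brass thumb nuts. Origin: centre of its underside.
- espresso_cup: Bystander: dark espresso cup, 65 x 93 x 53 mm, standing behind the work. Origin: centre of its underside.
- french_press: Bystander: glass plunger pot, 100 x 149 x 220 mm, at the back. Origin: centre of its underside.
- dish_brush: Bystander: grey brush, 269 mm long, lying between grinder and sink. Origin: centre of its underside.
There are look-alikes about, which are no part of the job. What is shaped like the carrier but blue is not meant.

How it is judged:
On the way, in this order (a step that is already met when the one before it is completed fails the run):
1. the carrier sits level on the spring ring with both studs through its ears (contact force between carrier and grinder above 0.5 N and horizontal distance between carrier and ring_top below 0.003 m and angle between the y axis of carrier and the y axis of grinder, either way round below 0.07 rad and z of carrier in the frame of ring_top below 0.003 m and angle between carrier's own z axis and vertical below 0.07 rad), for 0.05 s.
2. it is pressed down on its spring with a steady push for one and a half seconds: ring down 3 to 9.5 mm, 8 to 19 N between carrier and grinder (value of joint spring_ring between 0.003 and 0.0095 m and velocity of joint spring_ring between -0.004 and 0.004 m/s and contact force between carrier and grinder between 8 and 19 N and contact force between the fingers and carrier above 2 N), for 1.5 s.
At the end, for the whole second after the job is handed in: The program ends with the fingers still pressing the carrier down: on the spring ring and centred within 3 mm, ears on the studs, level within 4 degrees, at rest; ring down 3 to 9.5 mm; 8 to 19 N between carrier and grinder (a push of about 6 to 15 N plus its weight) (value of joint spring_ring between 0.003 and 0.0095 m and contact force between carrier and grinder between 8 and 19 N and contact force between the fingers and carrier above 2 N and horizontal distance between carrier and ring_top below 0.003 m and z of carrier in the frame of ring_top below 0.003 m and angle between the y axis of carrier and the y axis of grinder, either way round below 0.07 rad and angle between carrier's own z axis and vertical below 0.07 rad and linear speed of carrier below 0.01 m/s); the arm keeps its last pose, push and grip.
It fails at once if the spring is squeezed right down, so that the burrs touch (ring down more than 11 mm) (value of joint spring_ring above 0.011 m).
It fails at once if the carrier knocks or bears on the grinder with more than 40 N (contact force between carrier and grinder above 40 N).
It fails at once if a bystander is shifted by more than 3 cm (distance of any of hopper, nut_dish, espresso_cup, french_press, dish_brush from where it was at the start of the episode above 0.03 m).
It also fails if it takes over 53 s, if anything falls off the work surface, if the arm or the gripper's body presses on something with over 40 N, if the wrist force passes 120 N, or if a joint passes its speed limit or range.

## Robot

A 6-joint arm with a two-finger parallel gripper is mounted at the origin on a cart in front of the work surface, level with it; the furniture and walls round the work are solid. World frame = base frame: x ahead of the robot, y to its left, z up, the work surface at z = 0. Lengths are in m, angles in rad, forces in N, time in s.
With the tool pointing down it reaches from about 0.325 to 0.85 m from the base axis. Payload 15.5 kg.
Tool frame: the origin (TCP) lies at the very end of the fingers, on their centre line; the grasp point (between the pads) lies 19 mm behind it; z points along the fingers, y is the direction in which the jaws open and shut (so a half turn about z gives the same grasp; the last joint's range is limited). The gripper opens to 91 mm and grips with 3 to 60 N. Pads are 32 mm wide; open, the fingers measure 118 mm over their backs; the gripper's body (76 mm by 178 mm) begins 60 mm behind the grasp point.
Start: joints at [-1.431, 0.494, 1.345, -0, 1.302, -0.096], TCP at [0.145, -0.608, 0.214] pointing down, gripper open.
Joint ranges: [-2.91, 2.91], [-0.82, 2.16], [0.22, 2.67], [-1.22, 4.37], [0.12, 2.79], [-3.08, 3.08]. Speed limits (rad/s): [1.89, 1.89, 2.57, 3.01, 3.01, 3.01].

## Interface

Orientations are given as a unit quaternion [w, x, y, z].
In Python, from plant import r gives the robot as it stands.
- The arm moves only by the tool apply_moves, never from a script. Its argument "moves" is a list of rows, each a list of 7 numbers: the shift along the world's x, y, z in m, then the turn, a rotation vector about the world's x, y, z in rad, then the finger opening in m, from 0 to 0.0912. A call has 1 to 10 rows; each row shifts and turns the commanded pose from where the row before left it; what a row does not reach is not made up. A row lasts 1/12 s, in which the tool goes at most 41.7 mm and 7.16 degrees, less where a joint would pass 70% of its speed; a pose out of reach is approached as far as the arm can. A call with a gripper value outside its range is refused whole. The fingers move at their own pace and stop on an object; "newtons" is the grip in N (left out, the last holds). Time passes only in rows, so rows that do not move let the fingers close. It gives the time, the measured TCP pose, the force and the opening at its end, in the units of the state.
- r.observe(): the state, without advancing time (a new reading comes with each control period).
- r.camera(name): name is "scene" or "top" or "wrist"; returns the picture (480x640x3 uint8, red, green, blue); there is no depth.
- r.camera_model(name): a dict with "intrinsics" (3x3 intrinsics, pixels), "eye" and "rotation" of the camera in the world; the wrist camera has in their place "hand_eye" (4x4, takes a point from camera to tool coordinates, whose origin is the TCP and whose axes are the flange's). Camera axes: x right, y down, z forward; pixel columns grow to the right and rows downward; lengths in m; the calibration is good to about 2 mm. A picture is of the moment at which its call begins: read the wrist's pose just before it. camera_model takes no time and is no camera call.
- r.finish_job(): hands the job in, once; it reports no verdict.
The state is a dict: "t": time; "q": joint angles; "joint_velocities": joint speeds; "joint_efforts": joint torques, N m; "tool_pos": TCP position; "eef_rot": TCP orientation; "ft_force": force on the tool from outside, world axes, zero at the start; "wrist_torque": the same for the moment, N m; "grip_width": finger opening in m.
Only numpy, scipy, OpenCV 4.12 (cv2) and the standard library are available. Lean on these libraries where they do the work, as an engineer would, in place of code of your own. Each camera call takes 0.05 s, during which the arm holds its last target.

## Working session

There is one attempt and no reset: what is moved stays moved. The work goes in short steps, Python scripts to look and compute and a tool call to move; the robot and the scene stay as the last step left them, time stands still between calls to the robot, and variables do not carry over. Pictures are saved under pics/ and viewed, and the job is handed in when it is done.

Besides the shell and the picture viewer there is one more tool, called after "Emit:" as a command line: name --pt "numbers of a row" for each row, then --argument value for the rest. apply_moves: Moves the arm, as the interface text tells. Its arguments: {"type":"object","properties":{"moves":{"type":"array","items":{"type":"array","items":{"type":"number"}}},"newtons":{"type":"number"}},"required":["moves"]}

```bash
ls; mkdir -p pics
python3 - <<'E'
from plant import r
import cv2, numpy as np
np.set_printoptions(precision=4,suppress=True)
o=r.observe(); print(o)
for n in ["scene","top","wrist"]:
    im=r.camera(n); cv2.imwrite(f"pics/{n}0.png",im[:,:,::-1]); print(n,r.camera_model(n))
E
```

```text
pics
{'t': 0.0, 'q': array([-1.4315,  0.4942,  1.3461, -0.    ,  1.3025, -0.0955]), 'joint_velocities': array([ 0.0007,  0.0007, -0.0016,  0.0005, -0.0006,  0.0022]), 'joint_efforts': array([  0.0003, -87.881 , -38.1847,   0.0708,   0.0533,  -0.0001]), 'tool_pos': array([ 0.1453, -0.6075,  0.2133]), 'eef_rot': array([-0.0006,  0.9931,  0.1171, -0.    ]), 'ft_force': array([ 0.2542, -0.1457,  0.1053]), 'wrist_torque': array([ 0.0272, -0.002 , -0.0052]), 'grip_width': 0.09126670449717784}
scene {'intrinsics': array([[443.7531,   0.    , 317.4459],
       [  0.    , 443.7531, 234.2186],
       [  0.    ,   0.    ,   1.    ]]), 'eye': array([ 0.2656, -0.7689,  0.9241]), 'rotation': array([-0.3242,  0.8984, -0.2816,  0.0928])}
top {'intrinsics': array([[454.4143,   0.    , 325.672 ],
       [  0.    , 454.4143, 238.7854],
       [  0.    ,   0.    ,   1.    ]]), 'eye': array([ 0.4073, -0.207 ,  0.9661]), 'rotation': array([ 0.093 , -0.6824,  0.719 , -0.0933])}
wrist {'intrinsics': array([[384.8715,   0.    , 319.2193],
       [  0.    , 384.8715, 237.7285],
       [  0.    ,   0.    ,   1.    ]]), 'hand_eye': array([[ 0.0016, -0.9635, -0.2676,  0.0752],
       [ 1.    ,  0.0016,  0.0004, -0.0003],
       [ 0.    , -0.2676,  0.9635, -0.1718],
       [ 0.    ,  0.    ,  0.    ,  1.    ]])}
```

View pics/scene0.png

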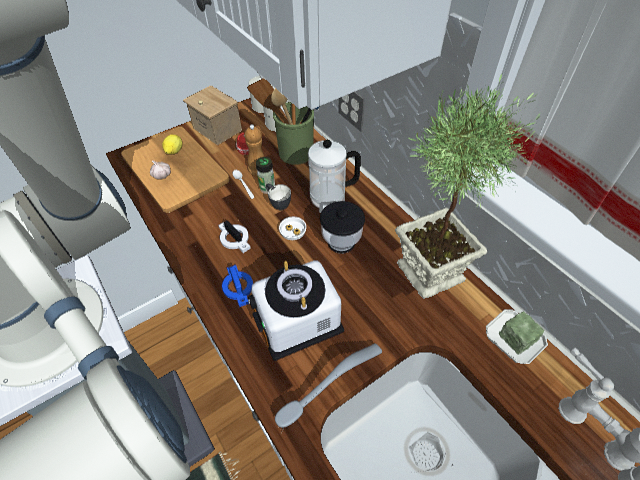

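View pics/top0.png

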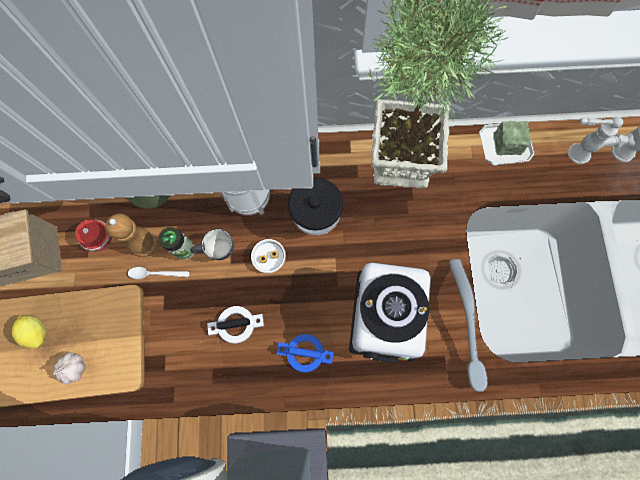

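View pics/wrist0.png

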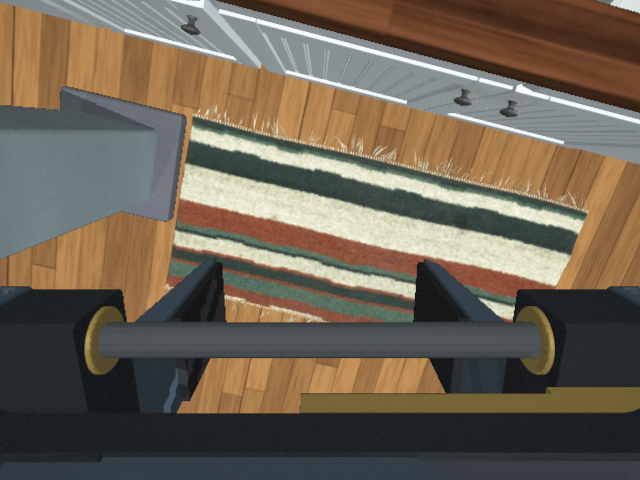

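The scene and top views show the white carrier at top (235,324), the blue look-alike at (305,352), and the grinder deck at (397,307) with its studs at about (369,303) and (425,310). Next I'll measure these.

```bash
cat > h.py <<'E'
import numpy as np, cv2
from scipy.spatial.transform import Rotation as R
np.set_printoptions(precision=4,suppress=True)
def cam(r,n,o=None):
    m=r.camera_model(n); K=np.array(m["intrinsics"])
    if n!="wrist":
        q=np.array(m["rotation"]); return K,R.from_quat(q,scalar_first=True).as_matrix(),np.array(m["eye"])
    T=np.array(m["hand_eye"]); Rt=R.from_quat(o["eef_rot"],scalar_first=True).as_matrix()
    return K,Rt@T[:3,:3],Rt@T[:3,3]+o["tool_pos"]
def ray(c,uv,z):
    K,Rm,e=c; d=Rm@np.linalg.inv(K)@np.array([uv[0],uv[1],1.]); return e+d*(z-e[2])/d[2]
def proj(c,p):
    K,Rm,e=c; v=K@(Rm.T@(np.array(p)-e)); return v[:2]/v[2]
def tri(obs):
    A=np.zeros((3,3));b=np.zeros(3)
    for c,uv in obs:
        K,Rm,e=c; d=Rm@np.linalg.inv(K)@np.array([uv[0],uv[1],1.]); d/=np.linalg.norm(d)
        P=np.eye(3)-np.outer(d,d); A+=P;b+=P@e
    return np.linalg.solve(A,b)
E
python3 - <<'E'
from plant import r
from h import *
im=cv2.imread("pics/top0.png"); s=cv2.imread("pics/scene0.png")
a=cv2.resize(im[255:385,180:450],None,fx=2.9,fy=2.9,interpolation=cv2.INTER_CUBIC)
b=cv2.resize(s[210:360,200:350],None,fx=4,fy=4,interpolation=cv2.INTER_CUBIC)
cv2.imwrite("pics/topz.png",a);cv2.imwrite("pics/scz.png",b)
c=cam(r,"top")
print(c[1]); print("carrier",ray(c,(235,324),.006),"blue",ray(c,(305,352),.006),"deck",ray(c,(397,307),.15),"dish",ray(c,(268,256),.02),"hopper",ray(c,(315,205),.124))
hsv=cv2.cvtColor(im,cv2.COLOR_BGR2HSV)
br=cv2.inRange(hsv,(12,110,110),(35,255,255)); 
n,l,st,ce=cv2.connectedComponentsWithStats(br[280:330,350:440])
print(st,ce+[350,280])
E
```

```text
[[-0.0513 -0.964   0.261 ]
 [-0.9987  0.0512 -0.0073]
 [-0.0064 -0.261  -0.9653]]
carrier [ 0.4931 -0.0159  0.006 ] blue [ 0.4289 -0.1595  0.006 ] deck [ 0.4952 -0.3339  0.15  ] dish [ 0.6316 -0.0891  0.02  ] hopper [ 0.7046 -0.1959  0.124 ]
[[   0    0   90   50 4350]
 [  89   15    1    1    1]
 [  87   17    1    1    1]
 [  18   19    5    6   18]
 [  89   25    1    3    3]
 [  71   26    6    5   17]
 [  77   29   13   21  102]
 [  84   35    1    1    1]
 [  86   39    3    1    3]
 [   1   40    1    1    1]
 [   0   46    1    3    3]] [[393.5648 304.0756]
 [439.     295.    ]
 [437.     297.    ]
 [369.7778 301.6667]
 [439.     306.    ]
 [423.8824 308.5882]
 [431.7843 321.1961]
 [434.     315.    ]
 [437.     319.    ]
 [351.     320.    ]
 [350.     327.    ]]
```

View pics/topz.png

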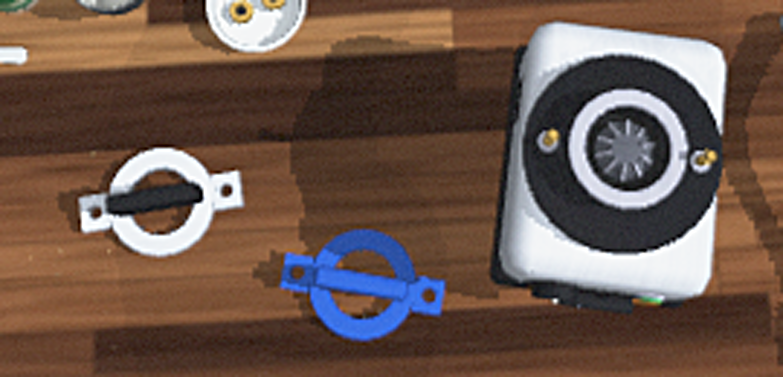

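View pics/scz.png

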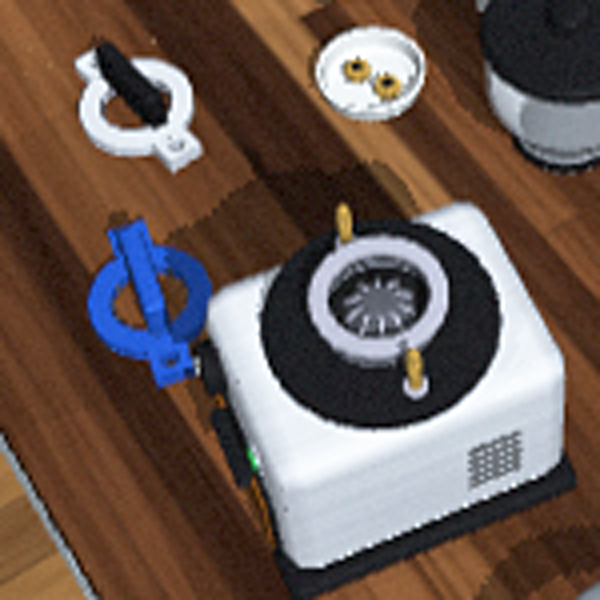

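Run:
```python
from plant import r
from h import *
c=cam(r,"top"); s=cam(r,"scene")
T=lambda x,y:(180+x/2.9-.5*(1-1/2.9),255+y/2.9-.5*(1-1/2.9)); S=lambda x,y:(200+x/4-.4,210+y/4-.4)
h1=ray(c,T(95,212),.012);h2=ray(c,T(227,189),.012)
print("holes",h1,h2,(h1+h2)/2,np.arctan2(*(h1-h2)[[1,0]]),np.linalg.norm(h1-h2))
print("finends",ray(c,T(108,202),.045),ray(c,T(201,193),.045))
for a,b in [((553,132),(344,207)),((713,153),(415,350))]:
    print("tip tri",tri([(c,T(*a)),(s,S(*b))]), "top@.184",ray(c,T(*a),.184),"sc@.184",ray(s,S(*b),.184))
print("ring", ray(c,T(627,148),.17), ray(s,S(378,298),.17))
o=r.observe(); print(R.from_quat(o["eef_rot"],scalar_first=True).as_matrix())
```

```text
holes [0.4873 0.0296 0.012 ] [ 0.4986 -0.0647  0.012 ] [ 0.4929 -0.0176  0.012 ] 1.6903971498014838 0.09501384461883147
finends [0.4908 0.0125 0.045 ] [ 0.4937 -0.0517  0.045 ]
tip tri [ 0.5053 -0.2838  0.1855] top@.184 [ 0.5055 -0.284   0.184 ] sc@.184 [ 0.5057 -0.2828  0.184 ]
tip tri [ 0.4879 -0.3766  0.1868] top@.184 [ 0.4883 -0.3772  0.184 ] sc@.184 [ 0.4887 -0.3751  0.184 ]
ring [ 0.4954 -0.329   0.17  ] [ 0.4944 -0.3315  0.17  ]
[[ 0.9726  0.2326 -0.0001]
 [ 0.2326 -0.9726  0.0009]
 [ 0.0001 -0.0009 -1.    ]]
```

Emit:
apply_moves --pt "0.0174 0.0295 0.009 0 0 0.0728 0.0912" --pt "0.0174 0.0295 0.009 0 0 0.0728 0.0912" --pt "0.0174 0.0295 0.009 0 0 0.0728 0.0912" --pt "0.0174 0.0295 0.009 0 0 0.0728 0.0912" --pt "0.0174 0.0295 0.009 0 0 0.0728 0.0912" --pt "0.0174 0.0295 0.009 0 0 0.0728 0.0912" --pt "0.0174 0.0295 0.009 0 0 0.0728 0.0912" --pt "0.0174 0.0295 0.009 0 0 0.0728 0.0912" --pt "0.0174 0.0295 0.009 0 0 0.0728 0.0912" --pt "0.0174 0.0295 0.009 0 0 0.0728 0.0912" --newtons 40

```text
t: 0.98
tool_pos: [0.3198, -0.3112, 0.3043]
eef_rot: [-0.0, 0.886, 0.465, 0.0]
ft_force: [1.5, 0.5, 0.1]
grip_width: 0.0913
```

Emit:
apply_moves --pt "0.0174 0.0295 0 0 0 0.0728 0.0912" --pt "0.0174 0.0295 0 0 0 0.0728 0.0912" --pt "0.0174 0.0295 0 0 0 0.0728 0.0912" --pt "0.0174 0.0295 0 0 0 0.0728 0.0912" --pt "0.0174 0.0295 -0.01 0 0 0.0728 0.0912" --pt "0.0174 0.0295 -0.02 0 0 0.0728 0.0912" --pt "0.0174 0.0295 -0.02 0 0 0.0728 0.0912" --pt "0.0174 0.0295 -0.02 0 0 0.0728 0.0912" --pt "0.0174 0.0295 -0.02 0 0 0.0728 0.0912" --pt "0.0174 0.0295 -0.02 0 0 0.0728 0.0912"

```text
t: 1.82
tool_pos: [0.4939, -0.0161, 0.1929]
eef_rot: [0.0, 0.662, 0.749, 0.0]
ft_force: [0.7, -0.4, -0.5]
grip_width: 0.0913
```

Emit:
apply_moves --pt "0 0 -0.02 0 0 0 0.0912" --pt "0 0 0 0 0 0 0.0912"

```text
t: 1.98
tool_pos: [0.492, -0.0161, 0.1707]
eef_rot: [-0.002, 0.662, 0.749, -0.001]
ft_force: [-1.2, -0.2, -0.9]
grip_width: 0.0909
```

Run:
```python
from plant import r
from h import *
o=r.observe(); print(o); im=r.camera("wrist"); cv2.imwrite("pics/w1.png",im[:,:,::-1])
import pickle; pickle.dump(o,open("o1.pkl","wb"))
```

```text
{'t': 1.9833, 'q': array([-0.1541,  0.3646,  1.717 ,  0.    ,  1.0652, -0.2772]), 'joint_velocities': array([-0.049 , -0.0613, -0.038 , -0.007 ,  0.096 ,  0.0009]), 'joint_efforts': array([  3.465 , -68.8668, -33.824 ,   0.4223,  -2.1545,  -0.05  ]), 'tool_pos': array([ 0.492 , -0.0161,  0.1707]), 'eef_rot': array([-0.0022,  0.6623,  0.7492, -0.0014]), 'ft_force': array([-1.2196, -0.2461, -0.8873]), 'wrist_torque': array([-0.0631, -0.0289, -0.0007]), 'grip_width': 0.09094086148880878}
```

View pics/w1.png

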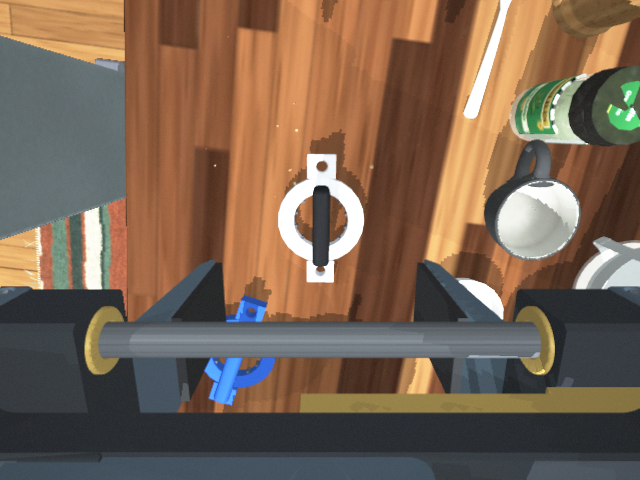

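The wrist picture shows the white carrier upright in the frame, with its ear holes at about (322,167) and (320,271). The fin lines up with the image column, so the yaw is nearly right.

Run:
```python
from plant import r
from h import *
import pickle
o=pickle.load(open("o1.pkl","rb"))
im=cv2.imread("pics/w1.png"); cv2.imwrite("pics/w1z.png",cv2.resize(im[140:300,260:380],None,fx=3.7,fy=3.7,interpolation=cv2.INTER_CUBIC))
c=cam(r,"wrist",o)
g=cv2.cvtColor(im,cv2.COLOR_BGR2GRAY); hsv=cv2.cvtColor(im,cv2.COLOR_BGR2HSV)
m=((hsv[...,1]<40)&(hsv[...,2]>150)).astype(np.uint8)*255; 
w=np.zeros_like(m); w[145:290,270:372]=m[145:290,270:372]
cs,_=cv2.findContours(w,cv2.RETR_CCOMP,cv2.CHAIN_APPROX_NONE)
k=max(cs,key=cv2.contourArea)
(x,y),rad=cv2.minEnclosingCircle(k); print("rect",cv2.minAreaRect(k),cv2.boundingRect(k))
for q in cs:
    if 10<cv2.contourArea(q)<6000: print(cv2.contourArea(q),cv2.minEnclosingCircle(q)); mu=cv2.moments(q); print(mu["m10"]/mu["m00"],mu["m01"]/mu["m00"])
```

```text
rect ((321.2367248535156, 217.62704467773438), (85.25762939453125, 125.14625549316406), 28.217357635498047) (278, 154, 86, 129)
2685.5 ((320.0, 228.0170440673828), 44.02850341796875)
320.71644014150064 222.995531558369
97.5 ((321.1875, 165.875), 6.1888628005981445)
321.5128205128205 165.76752136752137
```

View pics/w1z.png

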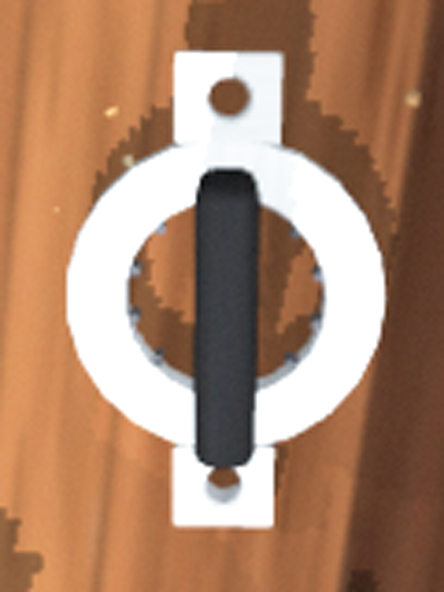

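Run:
```python
from plant import r
from h import *
import pickle
o=pickle.load(open("o1.pkl","rb")); c=cam(r,"wrist",o)
a=ray(c,(321.4,153.7),.012); b=ray(c,(320.2,282),.012)
d=a-b; print(a,b,(a+b)/2,np.linalg.norm(d),np.arctan2(d[1],d[0]))
l=ray(c,(277.8,219.5),.012); rr=ray(c,(364,219.5),.012); print("ring sides",l,rr,(l+rr)/2)
f1=ray(c,(321.5,186),.045);f2=ray(c,(320.5,265.5),.045);print("fin",f1,f2,(f1+f2)/2)
Rm=R.from_quat(o["eef_rot"],scalar_first=True).as_matrix(); print(Rm, "tool x ang",np.arctan2(Rm[1,0],Rm[0,0]))
o=r.observe();print(o["tool_pos"],o["t"])
```

```text
[0.4855 0.0411 0.012 ] [ 0.499  -0.0736  0.012 ] [ 0.4922 -0.0162  0.012 ] 0.11550317767452342 1.687403069235008
ring sides [ 0.4546 -0.0199  0.012 ] [ 0.5298 -0.0103  0.012 ] [ 0.4922 -0.0151  0.012 ]
fin [0.4885 0.0186 0.045 ] [ 0.4958 -0.046   0.045 ] [ 0.4922 -0.0137  0.045 ]
[[-0.1227  0.9924 -0.0052]
 [ 0.9924  0.1227  0.0009]
 [ 0.0015 -0.0051 -1.    ]] tool x ang 1.6938486459792768
[ 0.4922 -0.0172  0.1726] 2.0333
```

Emit:
apply_moves --pt "0 0.001 -0.02 0 0 -0.006 0.0912" --pt "0 0 -0.022 0 0 0 0.07" --pt "0 0 -0.022 0 0 0 0.06" --pt "0 0 -0.022 0 0 0 0.05" --pt "0 0 -0.022 0 0 0 0.045" --pt "0 0 -0.02 0 0 0 0.045" --pt "0 0 -0.015 0 0 0 0.045" --pt "0 0 -0.008 0 0 0 0.045" --pt "0 0 -0.003 0 0 0 0.045" --pt "0 0 0 0 0 0 0.045" --newtons 40

```text
t: 2.87
tool_pos: [0.4937, -0.0175, 0.0204]
eef_rot: [0.0, 0.666, 0.746, 0.0]
ft_force: [-0.1, -0.2, 0.7]
grip_width: 0.0451
```

Emit:
apply_moves --pt "0 0 0 0 0 0 0.045" --pt "0 0 0 0 0 0 0.045" --pt "0 0 0 0 0 0 0.045"

```text
t: 3.12
tool_pos: [0.4939, -0.0169, 0.0208]
eef_rot: [0.001, 0.666, 0.746, 0.0]
ft_force: [0.6, -0.1, -0.3]
grip_width: 0.045
```

Emit:
apply_moves --pt "-0.001 0.001 -0.0045 0 0 0 0.045" --pt "0 0 0 0 0 0 0.03" --pt "0 0 0 0 0 0 0.02" --pt "0 0 0 0 0 0 0.008" --pt "0 0 0 0 0 0 0.0" --pt "0 0 0 0 0 0 0.0" --pt "0 0 0 0 0 0 0.0" --pt "0 0 0 0 0 0 0.0" --pt "0 0 0 0 0 0 0.0" --pt "0 0 0 0 0 0 0.0" --newtons 40

```text
t: 3.95
tool_pos: [0.4924, -0.0159, 0.0154]
eef_rot: [0.0, 0.666, 0.746, 0.0]
ft_force: [0.1, -0.2, 0.0]
grip_width: 0.0135
```

Run:
```python
from plant import r
from h import *
o=r.observe(); print(o); im=r.camera("wrist"); cv2.imwrite("pics/w2.png",im[:,:,::-1])
```

```text
{'t': 3.95, 'q': array([-0.1535,  0.6166,  1.8612,  0.    ,  0.6637, -0.2675]), 'joint_velocities': array([ 0.0012,  0.0003,  0.0003, -0.0001,  0.0001, -0.0012]), 'joint_efforts': array([ -0.1759, -76.5732, -16.138 ,  -0.0129,   0.0415,   0.0142]), 'tool_pos': array([ 0.4924, -0.0159,  0.0154]), 'eef_rot': array([0.    , 0.6657, 0.7462, 0.    ]), 'ft_force': array([ 0.1065, -0.1852,  0.018 ]), 'wrist_torque': array([ 0.0236, -0.1132,  0.0225]), 'grip_width': 0.013475595219844505}
```

View pics/w2.png

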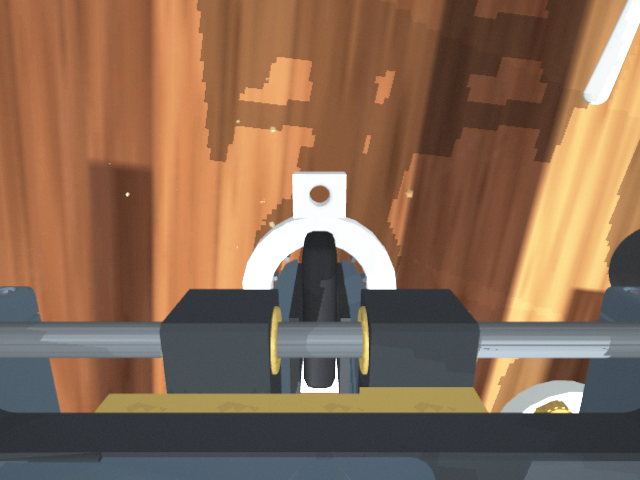

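Emit:
apply_moves --pt "0 0 0.01 0 0 0 0.0" --pt "0 0 0.02 0 0 0 0.0" --pt "0 0 0.035 0 0 0 0.0" --pt "0 0 0.04 0 0 0 0.0" --pt "0 0 0.04 0 0 0 0.0" --pt "0 0 0.04 0 0 0 0.0" --pt "0 0 0.04 0 0 0 0.0" --pt "0 0 0.04 0 0 0 0.0" --pt "0 0 0.03 0 0 0 0.0" --pt "0 0 0.01 0 0 0 0.0" --newtons 50

```text
t: 4.83
tool_pos: [0.4933, -0.016, 0.3257]
eef_rot: [0.003, 0.666, 0.746, 0.002]
ft_force: [0.9, -0.0, -3.0]
grip_width: 0.0138
```

Emit:
apply_moves --pt "-0.001 -0.02 0 0 0 0 0.0" --pt "-0.001 -0.04 0 0 0 -0.03 0.0" --pt "-0.001 -0.04 0 0 0 -0.04 0.0" --pt "-0.001 -0.04 0 0 0 -0.04 0.0" --pt "-0.001 -0.04 0 0 0 -0.04 0.0" --pt "-0.002 -0.04 0 0 0 -0.04 0.0" --pt "-0.002 -0.04 0 0 0 -0.04 0.0" --pt "-0.002 -0.04 0 0 0 -0.04 0.0" --pt "-0.001 -0.04 0 0 0 -0.03 0.0" --pt "-0.001 -0.04 0 0 0 0 0.0"

```text
t: 5.67
tool_pos: [0.4783, -0.3973, 0.3196]
eef_rot: [-0.001, 0.771, 0.637, -0.0]
ft_force: [0.6, 0.6, -2.4]
grip_width: 0.0136
```

Emit:
apply_moves --pt "-0.001 -0.025 0 0 0 0 0.0" --pt "0 -0.007 0 0 0 0 0.0" --pt "0 0 0 0 0 0 0.0" --pt "0 0 0 0 0 0 0.0" --pt "0 0 0 0 0 0 0.0" --pt "0 0 0 0 0 0 0.0"

```text
t: 6.17
tool_pos: [0.4786, -0.4265, 0.3205]
eef_rot: [-0.0, 0.769, 0.639, 0.0]
ft_force: [-0.9, -0.5, -2.5]
grip_width: 0.0139
```

Run:
```python
from plant import r
from h import *
import pickle
o=r.observe(); print(o); im=r.camera("wrist"); cv2.imwrite("pics/w3.png",im[:,:,::-1])
pickle.dump(o,open("o3.pkl","wb"))
```

```text
{'t': 6.1667, 'q': array([-0.8211,  0.4424,  1.141 ,  0.0001,  1.5585, -0.6363]), 'joint_velocities': array([ 0.0002, -0.0018, -0.0051, -0.0009, -0.0015, -0.0016]), 'joint_efforts': array([ -0.7503, -89.0272, -44.1506,   0.0127,   0.0643,   0.0113]), 'tool_pos': array([ 0.4786, -0.4265,  0.3205]), 'eef_rot': array([-0.0002,  0.7693,  0.6388,  0.0001]), 'ft_force': array([-0.8578, -0.5485, -2.4944]), 'wrist_torque': array([ 0.0045, -0.0866, -0.03  ]), 'grip_width': 0.013939822921507222}
```

View pics/w3.png

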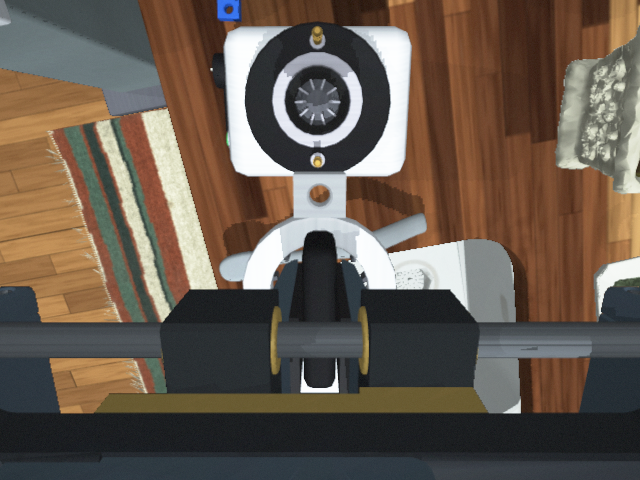

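The deck is fully visible here, with stud tips near (318,31) and (318,161). The held ear's hole is at (320,194). I'll zoom in to get them precisely.

Run:
```python
from h import *
im=cv2.imread("pics/w3.png")
a=cv2.resize(im[15:65,290:345],None,fx=10,fy=10,interpolation=cv2.INTER_CUBIC)
b=cv2.resize(im[145:215,290:345],None,fx=8,fy=8,interpolation=cv2.INTER_CUBIC)
o=np.zeros((565,1000,3),np.uint8); o[:500,:550]=a; o[:560,555:995]=b
cv2.imwrite("pics/w3z.png",cv2.resize(o[:, :],(800,452)))
# shapes
hsv=cv2.cvtColor(im,cv2.COLOR_BGR2HSV)
g=cv2.cvtColor(im,cv2.COLOR_BGR2GRAY)
br=cv2.inRange(hsv,(10,100,80),(35,255,255))
for (y0,y1) in((15,60),(145,175)):
    n,l,st,ce=cv2.connectedComponentsWithStats(br[y0:y1,300:338]); print(st[1:],ce[1:]+[300,y0])
m=(g>140).astype(np.uint8); w=np.zeros_like(m); w[45:158,262:372]=m[45:158,262:372]
cs,_=cv2.findContours(w,cv2.RETR_CCOMP,cv2.CHAIN_APPROX_NONE)
for q in cs:
    if cv2.contourArea(q)>1500: print("ring",cv2.contourArea(q),cv2.fitEllipse(q))
m=(g<130).astype(np.uint8)[172:215,295:345]
n,l,st,ce=cv2.connectedComponentsWithStats(m); print(st[1:],ce[1:]+[295,172])
```

```text
[[  0   0  34   8 230]
 [ 12  11  11  18 152]] [[316.4826  18.1087]
 [316.8487  33.9868]]
[[13 12  8 10 65]] [[317.     161.4308]]
ring 6578.5 ((317.0491638183594, 99.34196472167969), (89.15306091308594, 94.00189971923828), 179.21026611328125)
ring 3733.0 ((317.0710144042969, 99.35029602050781), (66.2308349609375, 71.8231201171875), 178.69578552246094)
[[  0   0  48   2  49]
 [ 15  14  20  20 294]] [[318.2245 172.0204]
 [319.5918 194.7245]]
```

View pics/w3z.png

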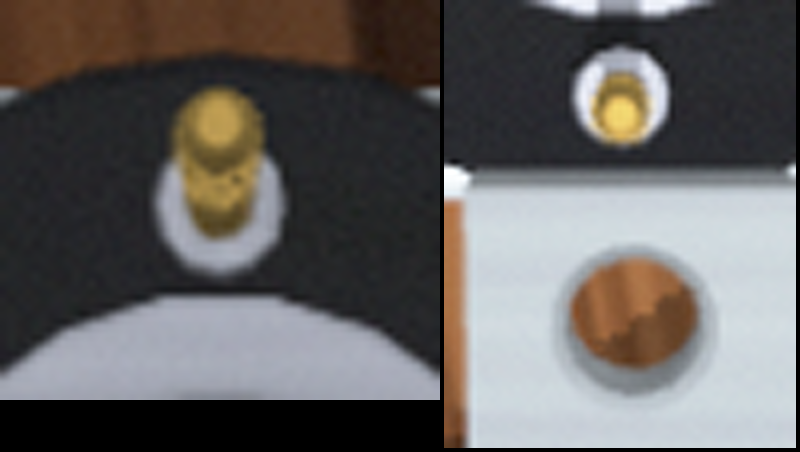

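Run:
```python
from plant import r
from h import *
import pickle
o=pickle.load(open("o3.pkl","rb")); c=cam(r,"wrist",o)
t1=ray(c,(316.4,29.4),.184);t2=ray(c,(317.3,162.2),.184);d=t1-t2
print(t1,t2,(t1+t2)/2,np.linalg.norm(d),np.arctan2(d[1],d[0])); print("ring",ray(c,(317.05,99.35),.17))
Rm=R.from_quat(o["eef_rot"],scalar_first=True).as_matrix()
z=o["tool_pos"][2]-.0034
h=ray(c,(319.4,194.9),z); print("hole tool",Rm.T@(h-o["tool_pos"]))
print("tool x ang",np.arctan2(Rm[1,0],Rm[0,0]))
e1=ray(c,(293.3,185),z);e2=ray(c,(346.5,185),z);print([Rm.T@(e-o["tool_pos"]) for e in(e1,e2)])
for n in("tip",):
    print(Rm.T@(t1-o["tool_pos"]),Rm.T@(t2-o["tool_pos"]))
```

```text
[ 0.5028 -0.2821  0.184 ] [ 0.4861 -0.3751  0.184 ] [ 0.4945 -0.3286  0.184 ] 0.09449811485142663 1.393158971602737
ring [ 0.4946 -0.3281  0.17  ]
hole tool [ 0.0473 -0.0002  0.0034]
tool x ang 1.3859995704925403
[array([ 0.0518, -0.0121,  0.0034]), array([0.0519, 0.0121, 0.0034])]
[ 0.1464 -0.0027  0.1366] [ 0.0519 -0.002   0.1366]
```

Emit:
apply_moves --pt "0.001 0.008 0 0 0 0.004 0.0" --pt "0.003 0.02 0 0 0 0 0.0" --pt "0.004 0.025 0 0 0 0 0.0" --pt "0.004 0.025 -0.01 0 0 0 0.0" --pt "0.003 0.015 -0.025 0 0 0 0.0" --pt "0.001 0.005 -0.03 0 0 0 0.0" --pt "0 0 -0.025 0 0 0 0.0" --pt "0 0 -0.012 0 0 0 0.0" --pt "0 0 0 0 0 0 0.0" --pt "0 0 0 0 0 0 0.0"

```text
t: 7.05
tool_pos: [0.4944, -0.3291, 0.2187]
eef_rot: [-0.0, 0.768, 0.64, -0.0]
ft_force: [-0.3, 0.2, -1.9]
grip_width: 0.0139
```

Emit:
apply_moves --pt "0 0 0 0 0 0 0.0" --pt "0 0 0 0 0 0 0.0" --pt "0 0 0 0 0 0 0.0"

```text
t: 7.3
tool_pos: [0.4948, -0.3302, 0.2196]
eef_rot: [0.001, 0.768, 0.64, 0.0]
ft_force: [1.4, -0.0, -3.3]
grip_width: 0.0138
```

Run:
```python
from plant import r
from h import *
import pickle
o=r.observe(); print(o); im=r.camera("wrist")[:,:,::-1]; cv2.imwrite("pics/w4.png",im)
t=r.camera("top")[:,:,::-1]; cv2.imwrite("pics/t4.png",t); s=r.camera("scene")[:,:,::-1]; cv2.imwrite("pics/s4.png",s)
pickle.dump(o,open("o4.pkl","wb"))
out=np.zeros((400,800,3),np.uint8); out[:400,:400]=cv2.resize(im[165:225,290:350],(400,400),interpolation=cv2.INTER_CUBIC)
out[:,400:]=cv2.resize(s[240:340,240:340],(400,400),interpolation=cv2.INTER_CUBIC); cv2.imwrite("pics/z4.png",out)
```

```text
{'t': 7.3, 'q': array([-0.6888,  0.4446,  1.4168,  0.    ,  1.2782, -0.5067]), 'joint_velocities': array([ 0.0006,  0.0039,  0.0054, -0.0007, -0.0012, -0.    ]), 'joint_efforts': array([  0.1562, -84.3838, -38.6471,   0.0554,   0.0766,   0.004 ]), 'tool_pos': array([ 0.4948, -0.3302,  0.2196]), 'eef_rot': array([0.001 , 0.7685, 0.6399, 0.0002]), 'ft_force': array([ 1.3959, -0.0063, -3.2753]), 'wrist_torque': array([-0.0517, -0.0798,  0.0284]), 'grip_width': 0.013815411591308202}
```

View pics/z4.png

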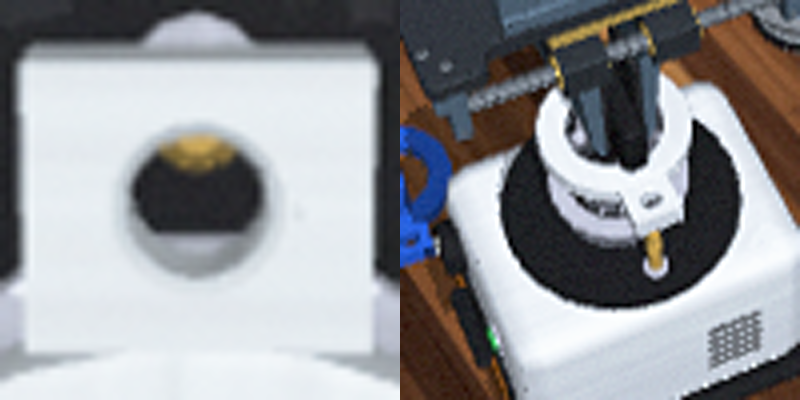

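View pics/s4.png

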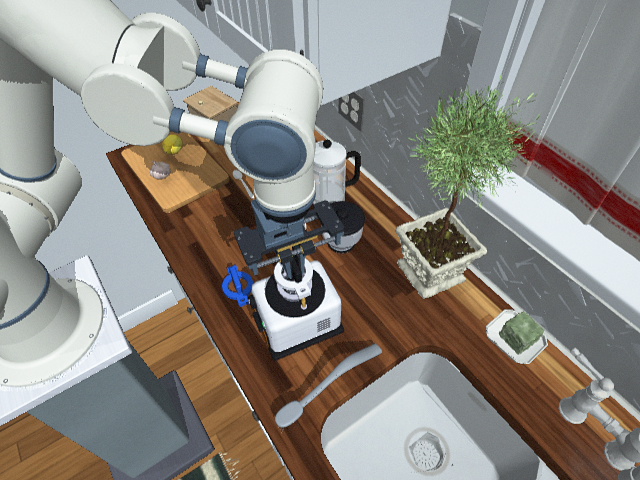

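Run:
```python
from plant import r
from h import *
import pickle
o=pickle.load(open("o4.pkl","rb")); c=cam(r,"wrist",o)
Rm=R.from_quat(o["eef_rot"],scalar_first=True).as_matrix()
P=lambda p: proj(c,Rm@np.array(p)+o["tool_pos"])
zt=o["tool_pos"][2]-.184
print("hole top c",P([.0473,0,.0034]),"hole seen",(290+199/6.67-.4,165+199/6.67-.4))
for dx in(-.003,-.0015,0,.0015,.003):
  for dep,rad in((0,0.001),(.004,.0035)):
    print(dx,dep,P([.047+dx-rad,0,zt+dep]),end=" ")
  print()
# stud x: in this image
print("stud lateral", P([.047,0,zt]))
```

```text
hole top c [319.9342 194.978 ] hole seen (319.43508245877064, 194.4350824587706)
-0.003 0 [319.8682 193.3553] -0.003 0.004 [319.8541 196.7195] 
-0.0015 0 [319.8739 190.5972] -0.0015 0.004 [319.8596 194.0264] 
0 0 [319.8796 187.8285] 0 0.004 [319.8652 191.3232] 
0.0015 0 [319.8853 185.0491] 0.0015 0.004 [319.8708 188.6097] 
0.003 0 [319.8911 182.259 ] 0.003 0.004 [319.8764 185.886 ] 
stud lateral [319.8834 185.9768]
```

Emit:
apply_moves --pt "0 0.0005 -0.004 0 0 0 0.0" --pt "0 0 -0.004 0 0 0 0.0" --pt "0 0 -0.004 0 0 0 0.0" --pt "0 0 -0.003 0 0 0 0.0" --pt "0 0 -0.001 0 0 0 0.0" --pt "0 0 0 0 0 0 0.0" --pt "0 0 0 0 0 0 0.0" --pt "0 0 0 0 0 0 0.0"

```text
t: 8.12
tool_pos: [0.4945, -0.3294, 0.2025]
eef_rot: [0.0, 0.768, 0.64, 0.0]
ft_force: [-0.5, -0.3, -3.4]
grip_width: 0.0135
```

```bash
cat > look.py <<'E'
import sys
from plant import r
from h import *
import pickle
n=sys.argv[1]
o=r.observe(); print({k:o[k] for k in("t","tool_pos","eef_rot","ft_force","wrist_torque","grip_width")}); im=r.camera("wrist")[:,:,::-1]; cv2.imwrite(f"pics/w{n}.png",im)
s=r.camera("scene")[:,:,::-1]; cv2.imwrite(f"pics/s{n}.png",s)
pickle.dump(o,open(f"o{n}.pkl","wb"))
out=np.zeros((400,800,3),np.uint8); out[:400,:400]=cv2.resize(im[165:225,290:350],(400,400),interpolation=cv2.INTER_CUBIC)
out[:,400:]=cv2.resize(s[260:320,265:325],(400,400),interpolation=cv2.INTER_CUBIC); cv2.imwrite(f"pics/z{n}.png",out)
c=cam(r,"wrist",o)
Rm=R.from_quat(o["eef_rot"],scalar_first=True).as_matrix()
P=lambda p: proj(c,Rm@np.array(p)+o["tool_pos"])
zt=o["tool_pos"][2]-.184
f=lambda uv:((uv-[290,165]+.4)*6.667)
print("crop hole",f(P([.047,0,.0034])),"tip",f(P([.047,0,zt])))
E
python3 look.py 5
```

```text
{'t': 8.1167, 'tool_pos': array([ 0.4945, -0.3294,  0.2025]), 'eef_rot': array([0.0001, 0.7684, 0.6399, 0.    ]), 'ft_force': array([-0.5076, -0.3037, -3.3883]), 'wrist_torque': array([-0.0431, -0.0457, -0.0288]), 'grip_width': 0.0135195863427075}
crop hole [202.2365 206.866 ] tip [202.0678 174.0141]
```

View pics/z5.png

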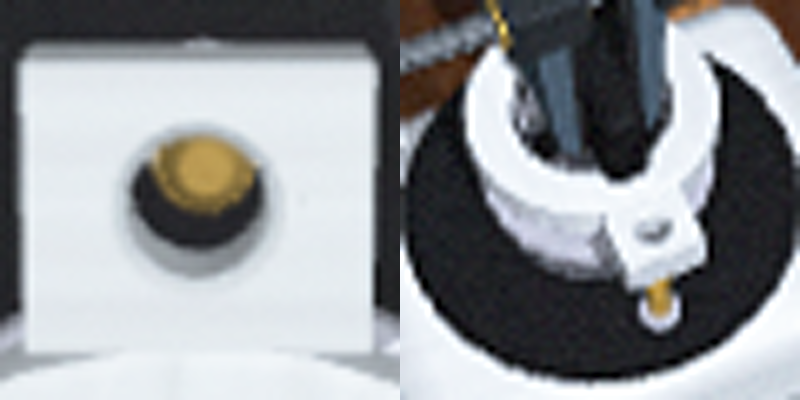

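The left crop shows the far stud tip inside the ear hole, within about 0.3 mm of the prediction for a concentric fit. I'll lower onto the studs.

Emit:
apply_moves --pt "0 0 -0.002 0 0 0 0.0" --pt "0 0 -0.003 0 0 0 0.0" --pt "0 0 -0.003 0 0 0 0.0" --pt "0 0 -0.003 0 0 0 0.0" --pt "0 0 -0.002 0 0 0 0.0" --pt "0 0 -0.001 0 0 0 0.0" --pt "0 0 0 0 0 0 0.0" --pt "0 0 0 0 0 0 0.0"

```text
t: 8.88
tool_pos: [0.4944, -0.3294, 0.1884]
eef_rot: [-0.0, 0.768, 0.64, -0.0]
ft_force: [-0.4, 0.5, -2.8]
grip_width: 0.0138
```

```bash
python3 look.py 6
```

```text
{'t': 8.8833, 'tool_pos': array([ 0.4944, -0.3294,  0.1884]), 'eef_rot': array([-0.    ,  0.7684,  0.6399, -0.    ]), 'ft_force': array([-0.4452,  0.4983, -2.8248]), 'wrist_torque': array([-0.0412, -0.11  , -0.0196]), 'grip_width': 0.013772768882723796}
crop hole [202.238  206.8664] tip [202.2261 204.5587]
```

View pics/z6.png

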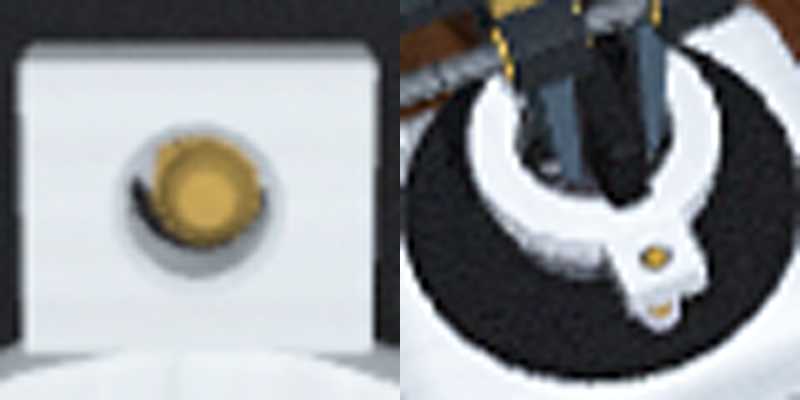

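Emit:
apply_moves --pt "0.0004 0 -0.001 0 0 0 0.0" --pt "0 0 -0.001 0 0 0 0.0" --pt "0 0 -0.001 0 0 0 0.0" --pt "0 0 -0.0005 0 0 0 0.0" --pt "0 0 0 0 0 0 0.0" --pt "0 0 0 0 0 0 0.0"

```text
t: 9.48
tool_pos: [0.4949, -0.3294, 0.1851]
eef_rot: [0.0, 0.768, 0.64, 0.0]
ft_force: [-0.5, 1.1, 1.9]
grip_width: 0.0139
```

Emit:
apply_moves --pt "0 0 -0.0005 0 0 0 0.0" --pt "0 0 -0.0005 0 0 0 0.0" --pt "0 0 -0.0005 0 0 0 0.0" --pt "0 0 -0.0005 0 0 0 0.0" --pt "0 0 -0.0005 0 0 0 0.0" --pt "0 0 -0.0005 0 0 0 0.0" --pt "0 0 0 0 0 0 0.0" --pt "0 0 0 0 0 0 0.0"

```text
t: 10.15
tool_pos: [0.4949, -0.3294, 0.1821]
eef_rot: [0.0, 0.768, 0.64, 0.0]
ft_force: [-1.5, 1.6, 6.3]
grip_width: 0.0136
```

Emit:
apply_moves --pt "0 0 -0.0005 0 0 0 0.0" --pt "0 0 -0.0005 0 0 0 0.0" --pt "0 0 -0.0005 0 0 0 0.0" --pt "0 0 -0.0005 0 0 0 0.0" --pt "0 0 -0.0005 0 0 0 0.0" --pt "0 0 0 0 0 0 0.0" --pt "0 0 0 0 0 0 0.0" --pt "0 0 0 0 0 0 0.0" --pt "0 0 0 0 0 0 0.0"

```text
t: 10.9
tool_pos: [0.4949, -0.3294, 0.1798]
eef_rot: [0.0, 0.768, 0.64, 0.0]
ft_force: [-2.5, 2.9, 9.0]
grip_width: 0.0141
```

```bash
python3 look.py 7
```

```text
{'t': 10.9, 'tool_pos': array([ 0.4949, -0.3294,  0.1798]), 'eef_rot': array([0.0002, 0.7684, 0.6399, 0.    ]), 'ft_force': array([-2.5053,  2.8778,  8.974 ]), 'wrist_torque': array([0.4471, 0.4041, 0.0173]), 'grip_width': 0.014067120348075468}
crop hole [202.2351 206.8657] tip [202.3308 225.517 ]
```

View pics/z7.png

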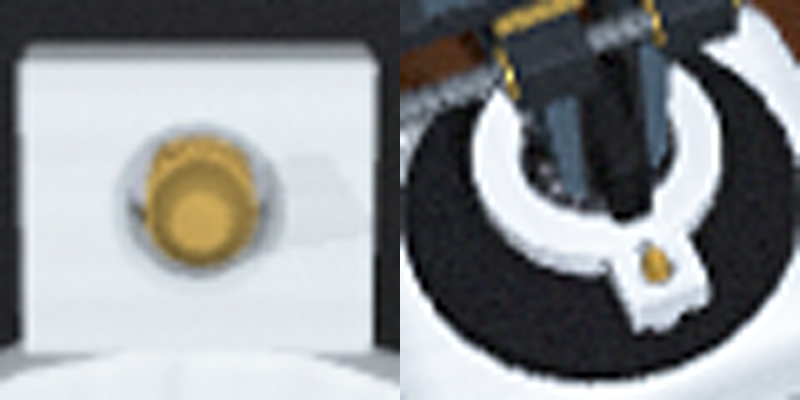

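Emit:
apply_moves --pt "0 0 0 0 0 0 0.0" --pt "0 0 0 0 0 0 0.0" --pt "0 0 0 0 0 0 0.0" --pt "0 0 0 0 0 0 0.0" --pt "0 0 0 0 0 0 0.0" --pt "0 0 0 0 0 0 0.0" --pt "0 0 0 0 0 0 0.0" --pt "0 0 0 0 0 0 0.0" --pt "0 0 0 0 0 0 0.0" --pt "0 0 0 0 0 0 0.0"

```text
t: 11.83
tool_pos: [0.4949, -0.3294, 0.1798]
eef_rot: [0.0, 0.768, 0.64, 0.0]
ft_force: [-2.6, 2.6, 9.6]
grip_width: 0.0138
```

Emit:
apply_moves --pt "0 0 0 0 0 0 0.0" --pt "0 0 0 0 0 0 0.0" --pt "0 0 0 0 0 0 0.0" --pt "0 0 0 0 0 0 0.0" --pt "0 0 0 0 0 0 0.0" --pt "0 0 0 0 0 0 0.0" --pt "0 0 0 0 0 0 0.0" --pt "0 0 0 0 0 0 0.0" --pt "0 0 0 0 0 0 0.0" --pt "0 0 0 0 0 0 0.0"

```text
t: 12.67
tool_pos: [0.4949, -0.3294, 0.1798]
eef_rot: [0.0, 0.768, 0.64, 0.0]
ft_force: [-2.8, 2.0, 9.1]
grip_width: 0.014
```

Emit:
apply_moves --pt "0 0 0 0 0 0 0.0" --pt "0 0 0 0 0 0 0.0" --pt "0 0 0 0 0 0 0.0" --pt "0 0 0 0 0 0 0.0" --pt "0 0 0 0 0 0 0.0" --pt "0 0 0 0 0 0 0.0"

```text
t: 13.17
tool_pos: [0.4949, -0.3294, 0.1798]
eef_rot: [0.0, 0.768, 0.64, 0.0]
ft_force: [-1.6, 1.8, 9.2]
grip_width: 0.014
```

```bash
python3 look.py 8
python3 - <<'E'
from plant import r
from h import *
t=r.camera("top")[:,:,::-1]; cv2.imwrite("pics/t8.png",t); print(r.observe()["ft_force"])
a=cv2.imread("pics/top0.png"); d=cv2.absdiff(a,t).max(2); print({n:int((d[y0:y1,x0:x1]>40).sum()) for n,(x0,y0,x1,y1) in dict(dish=(250,238,287,275),hopper=(288,180,343,235),cup=(200,228,234,262),brush=(448,258,490,392)).items()})
E
```

```text
{'t': 13.1667, 'tool_pos': array([ 0.4949, -0.3294,  0.1798]), 'eef_rot': array([0.0002, 0.7684, 0.6399, 0.    ]), 'ft_force': array([-1.5737,  1.7932,  9.1676]), 'wrist_torque': array([ 0.4095,  0.4275, -0.0259]), 'grip_width': 0.014019749127285938}
crop hole [202.2351 206.8657] tip [202.3304 225.4459]
[-1.9976  2.6324  8.7849]
{'dish': 221, 'hopper': 0, 'cup': 42, 'brush': 3614}
```

View pics/s8.png

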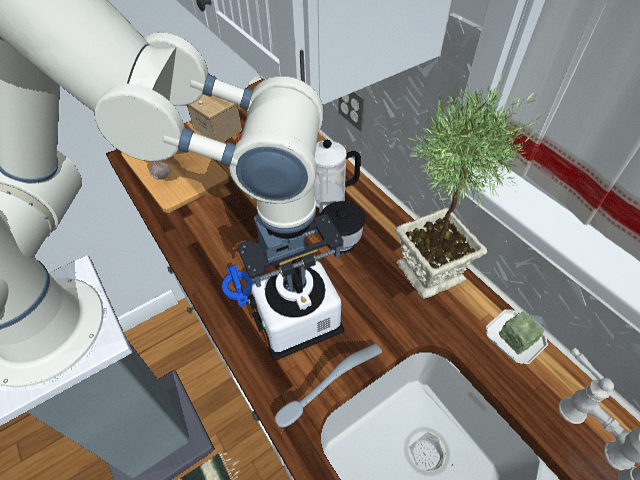

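View pics/z8.png

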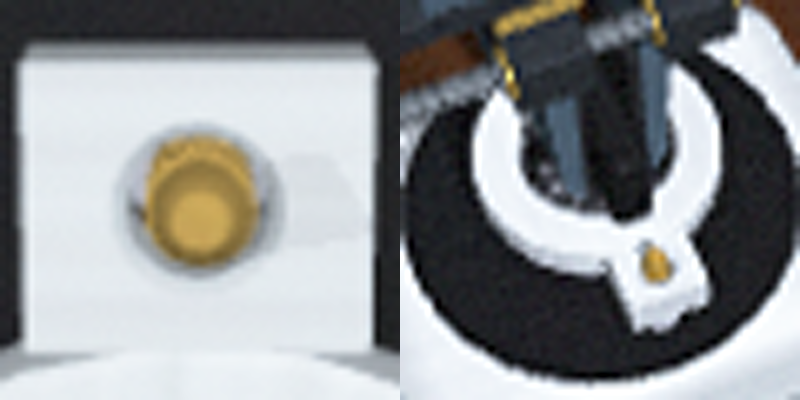

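The carrier is seated with both studs through the ears, and the force is steady. In the scene view the brush and hopper are where they started; the top-view brush difference is most likely the arm covering it. I'm handing in.

```bash
python3 -c "
from plant import r
print(r.finish_job()); print(r.observe()['ft_force'])"
```

```text
the job is handed in; nothing more can be done
None
the job is handed in; nothing more can be done
```

The carrier is on the grinder and the arm is still holding it pressed down, so you can run the nuts on. I gripped it by the fin, lowered it over both studs and pressed down in 0.5 mm steps. I then held it for over 2 s and handed the job in at about 13 s.

- **Push:** the wrist force read about 9 N downward, so with the carrier's weight roughly 12–13 N bears on the spring ring. From the tool height, the ring is down about 6 mm, well short of the burrs touching.
- **Fit:** the tool was vertical and still. In the pictures both studs stood through the ears. The stud I could see up close was within about 0.5 mm of the middle of its hole.
- **Side force:** pressing also produced a steady sideways force of 2–4 N. The pose did not change, so I left it alone.
- **Other things:** the scene camera showed the brush and hopper where they started. In the top camera's before-and-after comparison, the hopper did not change. The brush area changed a lot and the dish and cup areas a little. I put this down to the arm and its shadow covering them but did not check each one. I did not check the French press separately either.

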